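# Throw the isolator behind the splash guard with the reach hook

## Task

The warming plate's isolator is worked by the wide flat paddle behind the clear splash guard: take the hooked rod by its handle, reach over the guard, and with the hook (not the hand) draw the paddle towards the guard until it goes no further, the switch fully home and its slack taken up, and keep it pressed there with about 10 N for a full second so that the contacts latch, never forcing it. Do not lean on the guard, leave the round pin lever and everything else alone, and finally stand the hook upright again in the middle of its grey mat and let go.

Things in the scene. Friction and masses are not known exactly. Their poses are not given: they have to be found in the camera images.
- hook: Reach hook on the mat: grey handle block (x -70 to 80, y +-14, z 0 to 40 mm) with an 8 mm steel rod rising from its front at x = 70 to z = 150, then level along +x to x = 180, then straight down (see hook_tip). Origin: underside of the handle at the grip point; z up. About 0.42 kg, centre of mass near x = 25 mm. Grip the handle's 28 mm width from above near the origin, with 80 N or more.
- hook_tip (a point): Rounded lower end of the hook's downturned rod end: on the rod's axis at x = 180, y = 0, z = 45 mm of the hook's frame. Site axes are those of the hook.
- guard: Fixed clear upright panel 6 mm thick, 338 mm wide (y), with a 12 mm aluminium top rail, upper edge 140 mm above the bench. Origin on the bench under the panel's centre; +x points to the far side, where the switch units stand; z up. Feet reach 35 mm fore and aft at its ends. A steel warming plate 58 mm high is at x = 135 to 195 mm. Fragile: keep under 8 N.
- paddle_back (a point): Centre of the paddle's far face (+x of the guard), the one to pull on; axes as the guard's. The paddle is an upright black plate 40 mm wide (y), 6 mm thick, 66 to 100 mm above the bench, starting 48 to 75 mm behind the guard, 55 mm to the left or right of its middle, on a white unit 85 mm wide, 60 mm high. Behind it the space more than 66 mm above the bench is free for 45 mm.
- switch (a joint): Slide that the paddle draws along, towards the guard (-x of the guard), m: 0 off, 0.025 fully home; starts at 0 to 0.005. It drags with 3 N. Once it is home, the paddle alone runs on against 5 N through a slack of 0 to 12 mm, different each time and not measured, then comes up solid: only there the force rises further. All stays where it is left.
- pin_top (a point): Top centre of the other unit's lever: a black round pin, head 16 mm in diameter, top 98 mm above the bench, 55 mm from the guard's middle on the side the paddle is not. Leave it alone.
- mat: Grey silicone mat 220 x 140 x 4 mm, fixed to the bench. Origin at the centre of its underside.
- dish: Small shallow glass dish, 60 mm diameter, 18 mm high, loose, between mat and guard; leave alone.
- cap: Screw cap, 48 mm diameter, 22 mm high, loose, between mat and guard; leave alone.
- beaker: Glass beaker, 68 mm diameter, 85 mm high, loose; leave alone.
- spray_bottle: Spray bottle, 84 mm diameter, 217 mm high, loose; leave alone.
- soap_bottle: White bottle, 64 mm diameter, 140 mm high, loose; leave alone.
- pot: Small white specimen pot, 36 mm diameter, 45 mm high, loose; leave alone.
Mind the look-alikes: they are no part of the job. What is shaped like the part that bears paddle_back but green is not meant.

How it is judged (in metres and radians):
On the way, in this order (a step that is already met when the one before it is completed fails the run):
1. the hook hangs behind the paddle, over the guard, with its end below the paddle's top edge (x of hook_tip in the frame of paddle_back between 0.002 and 0.045 m and y of hook_tip in the frame of paddle_back between -0.022 and 0.022 m and z of hook_tip in the frame of paddle_back below 0.014 m), for 0.1 s.
2. the switch is fully home and the hook keeps the paddle pressed up solid with 7 to 15 N for 0.7 s (value of joint switch above 0.0235 m and contact force between hook and switch between 7 and 15 N), for 0.7 s.
At the end, for the whole second after the job is handed in: The switch is fully home (slide value above 0.0235 m), the pin lever has not moved (2 mm), and the hook stands upright (within 0.06 rad), at rest and released on the mat, its handle origin within 45 mm of the mat's centre (value of joint switch above 0.0235 m and distance of pin_top from where it was at the start of the episode below 0.002 m and horizontal distance between hook and mat below 0.045 m and angle between hook's own z axis and vertical below 0.06 rad and z of hook in the frame of mat below 0.008 m and linear speed of hook below 0.02 m/s and contact force between the fingers and hook below 0.1 N); the robot touches nothing.
It fails at once if the paddle is forced: more than 18 N from the hook (contact force between hook and switch above 18 N).
It fails at once if the hand or arm touches the paddle (contact force between any of the fingers, the arm and switch above 0.5 N).
It fails at once if the pin lever is moved by more than 3 mm (distance of pin_top from where it was at the start of the episode above 0.003 m).
It fails at once if the guard is leaned on with more than 8 N (contact force between guard and anything else above 8 N).
It fails at once if a bystander is moved by more than 20 mm (distance of any of spray_bottle, pot, soap_bottle, dish, cap, beaker from where it was at the start of the episode above 0.02 m).
It also fails if it takes over 72 s, if anything falls off the work surface, if the arm or the gripper's body presses on something with over 40 N, if the wrist force passes 120 N, or if a joint passes its speed limit or range.

## Robot

A 7-joint arm with a two-finger parallel gripper is mounted at the origin on the work surface. World frame = base frame: x ahead of the robot, y to its left, z up, the work surface at z = 0. Lengths are in mm, angles in degrees, forces in N, time in s.
With the tool pointing down it reaches from about 425 to 875 mm from the base axis. Payload 9.9 kg.
Tool frame: the origin (TCP) lies between the finger pads; the fingertips stand 8 mm ahead of it and the grasp point (between the pads) lies 11 mm behind it; y points along the fingers, x is the direction in which the jaws open and shut, and the axes are right-handed (so a half turn about y gives the same grasp; the last joint's range is limited). The gripper opens to 85 mm and grips with 20 to 120 N. Pads are 22 mm wide; open, the fingers measure 114 mm over their backs; the gripper's body (76 mm by 85 mm) begins 54 mm behind the grasp point. The pads swing forward as they close: fully open they stand 13 mm farther back than shut.
Start: joints at [-76.249, 32.985, 1.427, 82.34, -0.859, 64.687, -3.237], TCP at [214.758, 639.928, 239.289] pointing down, gripper open.
Joint ranges: [-157.87, 157.87], [-19.46, 123.44], [-87.15, 90], [11.01, 140.99], [-62.26, 242.26], [9.8, 113.94], [-161.44, 161.44]. Speed limits (degrees/s): [127.2, 127.2, 172.46, 172.46, 180, 180, 180].

## Interface

Orientations are given as a 3x3 rotation matrix whose columns are the frame's x, y, z axes.
In Python, from station import bot, eyes, spot_in, place_of gives the robot as it stands.
- The arm moves only by the shell command python3 -m handwheel 'ROWS' [FORCE]. ROWS is JSON, a list that holds one entry, the list of rows, each a list of 5 numbers: the shift along the world's x, y, z as a fraction of full scale, then the turn about the world's z as a fraction of full scale, then the closure in counts, from 0 (fully open) to 255 (shut). A call has 1 to 10 rows; each row shifts and turns the commanded pose from where the row before left it; what a row does not reach is not made up. Full scale, the value 1, is 0.5 m for a shift and 90 degrees for a turn. A row lasts 1/12 s, in which the tool goes at most 41.7 mm and 7.16 degrees, less where a joint would pass 70% of its speed; a pose out of reach is approached as far as the arm can. A call with a number of a shift or a turn outside -1 to 1 is refused whole. A call with a gripper value outside its range is refused whole. The fingers move at their own pace and stop on an object; FORCE is the grip in N (left out, the last holds). Time passes only in rows, so rows that do not move let the fingers close. It gives the time, the measured TCP pose, the force and the opening at its end, in the units of the state.
- bot.get_state(): the state, without advancing time (a new reading comes with each control period).
- eyes.camera(name): name is "scene" or "top" or "wrist"; returns (picture, depth): 420x560x3 uint8, red, green, blue; 420x560 float32, mm along the optical axis (not along the pixel's ray), 0 where there is no reading.
- eyes.get_calibration(name): a dict with "K" (3x3 intrinsics, pixels), "position" and "attitude" of the camera in the world. Camera axes: x right, y down, z forward; pixel columns grow to the right and rows downward; lengths in mm; the calibration is good to about 2 mm. A picture is of the moment at which its call begins: read the wrist's pose just before it. get_calibration takes no time and is no camera call; for the wrist camera it gives the pose at the moment of the call.
- bot.job_done(): hands the job in, once; it reports no verdict.
Trained networks look in the newest picture that a camera, given by its name, has taken for a name from the list of things; names that differ only in an ending like _2 or _b are one class to them, and where a whole thing is asked for, a point or a joint stands for the part that bears it (a point fixed in the world has none). Each returns a list of dicts, best first, with "confidence" (0 to 1); they miss things now and then, are a little off and sometimes report something else, mostly with a low value. They report only what shows in the picture. A call takes as long as a camera call. They do not tell look-alikes from the thing itself.
- spot_in(camera, name): "centre" ([x, y, z] in mm, in the coordinates of the camera as it stood for that picture, good to about 4 mm: the middle of the surface that is visible of it).
- place_of(camera, name): "centre" ([x, y, z] in mm, in the coordinates of the camera as it stood for that picture, good to about 4 mm: a listed point, or the origin of a listed thing).
The state is a dict: "clock": time; "joints": joint angles; "qd": joint speeds; "joint_efforts": joint torques, N m; "position": TCP position; "ee_rot": TCP orientation; "ft_force": force on the tool from outside, world axes, zero at the start; "moment": the same for the moment, N m; "gripper_width": finger opening in mm.
Only numpy, scipy, OpenCV 4.12 (cv2) and the standard library are available. Lean on these libraries where they do the work, as an engineer would, in place of code of your own. Each camera call takes 0.05 s, during which the arm holds its last target.

## Working session

There is one attempt and no reset: what is moved stays moved. The work goes in short steps, Python scripts to look and compute and a shell command to move; the robot and the scene stay as the last step left them, time stands still between calls to the robot, and variables do not carry over. Pictures are saved under pics/ and viewed, and the job is handed in when it is done.

```bash
mkdir -p pics; ls; cat > h.py <<'E'
import numpy as np, cv2
from station import bot, eyes, spot_in, place_of
def snap(n,f):
    im,d=eyes.camera(n); cv2.imwrite('pics/'+f+'.png',im[:,:,::-1]); c=eyes.get_calibration(n); return im,d,c
def w(c,p): return np.array(c['attitude'])@np.array(p)+np.array(c['position'])
def px(c,P):
    q=np.array(c['attitude']).T@(np.array(P)-np.array(c['position'])); k=np.array(c['K'])@q; return (k[:2]/k[2]).round(0)
E
python3 - <<'E'
from h import *
s=bot.get_state(); print(s)
for n in ['scene','top']:
    im,d,c=snap(n,n+'0'); print(n,c)
    for t in ['hook','hook_tip','guard','paddle_back','pin_top','mat','dish','cap','beaker']:
        for r in place_of(n,t)[:3]:
            P=w(c,r['centre']); print(n,t,round(r['confidence'],2),P.round(0),px(c,P))
print(bot.get_state()['clock'])
E
```

```text
pics
{'clock': 0.0, 'joints': array([-76.2500323 ,  33.03210159,   1.4198493 ,  82.38735902,
        -0.86165937,  64.6881091 ,  -3.23742013]), 'qd': array([ 0.04029903, -0.10227126,  0.08200919, -0.00668914,  0.11515185,
        0.0384968 ,  0.02578227]), 'joint_efforts': array([ 1.07876491e-03, -7.65787482e+01,  2.25099921e+00, -2.85989535e+01,
        1.53074873e-02,  1.27088546e-02,  3.46640502e-05]), 'position': array([214.55654035, 639.50673134, 238.44208708]), 'ee_rot': array([[ 3.18091100e-01, -5.21092678e-04, -9.48060009e-01],
       [ 9.48058636e-01, -1.61344966e-03,  3.18091527e-01],
       [-1.69540226e-03, -9.99998563e-01, -1.91975630e-05]]), 'ft_force': array([ 0.20656285, -0.23390783,  0.61268357]), 'moment': array([-0.0112186 , -0.01831768,  0.05435675]), 'gripper_width': 85.2471458828399}
scene {'K': array([[511.50414049,   0.        , 290.27340147],
       [  0.        , 511.50414049, 206.57461202],
       [  0.        ,   0.        ,   1.        ]]), 'position': array([1285.89898184,  162.2926204 ,  977.13060238]), 'attitude': array([[-1.80905655e-01,  7.31621893e-
[... 1075 characters left out ...]
99947011, -0.0310476 ,  0.00977425],
       [-0.00313843, -0.20696636, -0.97834302]])}
top hook 0.64 [ 446. -308.    8.] [399. 230.]
top hook 0.53 [ 624. -171.    1.] [350. 169.]
top hook_tip 0.67 [ 626. -346.   51.] [415. 165.]
top guard 0.92 [599. 118.   1.] [252. 174.]
top guard 0.48 [ 623. -170.   -1.] [350. 169.]
top paddle_back 0.59 [324. 300.  87.] [176. 264.]
top paddle_back 0.57 [664. 175.  84.] [231. 143.]
top paddle_back 0.52 [442. -32.  85.] [303. 224.]
top pin_top 0.57 [657.  65. 100.] [270. 144.]
top mat 0.97 [ 460. -314.   -2.] [400. 226.]
top dish 0.74 [ 517. -158.    2.] [346. 204.]
top cap 0.51 [ 623. -172.    0.] [351. 169.]
top beaker 0.56 [492. 374.   3.] [162. 207.]
1.0
```

View pictures.

View pics/scene0.png

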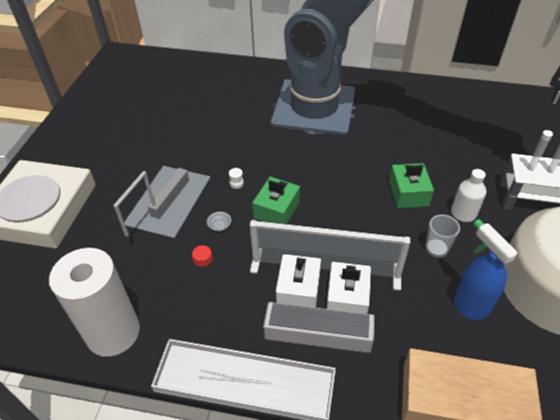

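View pics/top0.png

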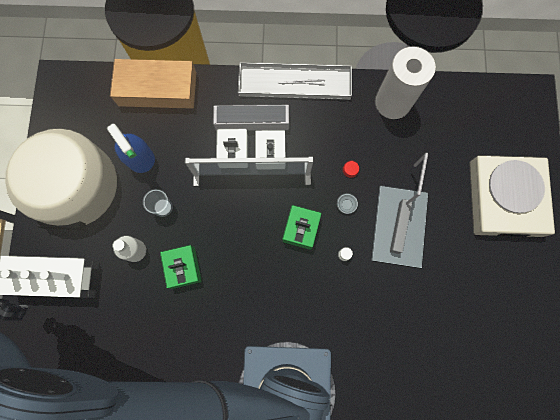

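```bash
python3 - <<'E'
from h import *
pts=[]
for n in ['scene','top']:
    im,d,c=snap(n,n+'1')
    K=np.array(c['K']);v,u=np.mgrid[:420,:560]
    P=np.stack([(u-K[0,2])*d/K[0,0],(v-K[1,2])*d/K[1,1],d],-1)@np.array(c['attitude']).T+np.array(c['position'])
    np.savez('pics/%s.npz'%n,P=P,im=im,d=d)
    def sel(b):
        m=(d>0)
        for i in range(3): m&=(P[...,i]>b[i][0])&(P[...,i]<b[i][1])
        return m
    m=sel([(560,640),(-80,320),(130,155)]); Q=P[m]; a=np.polyfit(Q[:,1],Q[:,0],1)
    print(n,'rail',len(Q),a,np.degrees(np.arctan(a[0])),Q.min(0),Q.max(0),Q.mean(0))
    m=sel([(635,690),(20,230),(70,110)]); Q=P[m]
    for lo,hi in((20,120),(120,230)):
        q=Q[(Q[:,1]>lo)&(Q[:,1]<hi)]; print('lever',len(q),q.min(0),q.max(0),np.median(q,0)); 
        q=q[q[:,2]>93]; print('   top',len(q),q.min(0),q.max(0),q.mean(0))
    m=sel([(370,660),(-400,-220),(25,60)]); Q=P[m]; Q=Q[(Q[:,2]>36)&(Q[:,0]<540)]
    print('handle',len(Q),Q.min(0),Q.max(0),Q.mean(0)); ct,e,v2=cv2.PCACompute2(Q[:,:2].astype(np.float32),None); print(np.degrees(np.arctan2(e[0,1],e[0,0])),np.sqrt(v2.ravel()))
    m=sel([(370,720),(-420,-220),(125,170)]); Q=P[m]; print('bar',len(Q),Q.min(0),Q.max(0),Q.mean(0)); 
    if len(Q)>3:
        ct,e,v2=cv2.PCACompute2(Q[:,:2].astype(np.float32),None); print(np.degrees(np.arctan2(e[0,1],e[0,0])))
im=cv2.imread('pics/scene1.png'); 
A=cv2.resize(im[220:350,240:420],None,fx=4,fy=4,interpolation=cv2.INTER_CUBIC)
cv2.imwrite('pics/crop1.png',A)
print(bot.get_state()['clock'])
E
```

```text
scene rail 1055 [-4.23464704e-02  6.05939139e+02] -2.4248253062499145 [584.16056983 -50.4847793  130.08341164] [615.43038604 286.7940266  144.58398248] [600.84175663 120.37325872 138.1494522 ]
lever 79 [646.83260612  58.26608173  70.5945299 ] [664.90470685  73.74991179 101.0592966 ] [658.3030176   66.40455751  93.97210756]
   top 43 [646.83260612  58.26608173  93.46775801] [662.27420021  73.67514416 101.0592966 ] [655.73482001  66.15718405  96.87663106]
lever 197 [656.78321706 156.26375874  70.17159012] [666.70573666 196.21094759 103.19742143] [662.81898162 175.67191005  88.89921932]
   top 82 [656.78321706 156.440554    93.05334364] [666.45520345 196.10737198 103.19742143] [661.83947003 175.96403954  98.35554789]
handle 546 [ 377.92729325 -335.00418744   36.09096996] [ 531.7692651  -278.59482033   59.34922432] [ 458.15687491 -305.91131002   43.56011987]
-11.6992235 [44.15284   8.428269]
bar 237 [ 512.24229503 -348.63622471  125.57288087] [ 629.51118402 -316.55849959  162.24781631] [ 574.38116966 -332.21711404  151.89928922]
-12.106458
top rail 652 [-4.01885375e-02  6.03181469e+02] -
[... 302 characters left out ...]
22587619  94.06252562] [663.39270594  70.47680584 103.0804283 ] [654.81048591  64.8996562   98.90623016]
lever 92 [648.10848169 155.75783723  70.29289118] [664.92092515 194.86797522 104.36525818] [659.24909756 175.11142245  94.45808141]
   top 47 [656.99335688 155.91608025  94.24223302] [664.92092515 194.85419875 104.36525818] [660.7510485  175.55917381 100.29704323]
handle 550 [ 378.80511735 -335.10883242   36.16149149] [ 529.08315125 -280.27622724   57.63696693] [ 451.26728426 -306.79533792   44.12080893]
-11.782717 [42.529182  8.349366]
bar 160 [ 513.09443396 -347.11452783  126.43060617] [ 627.55801203 -318.31998249  166.70362692] [ 568.62167512 -332.40610325  155.27901107]
-12.071174
1.1
```

View pics/crop1.png

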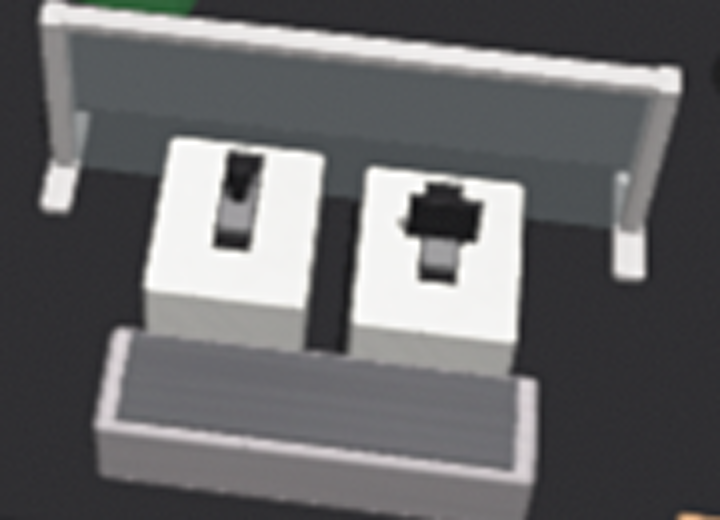

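White unit at scene (351,275) carries the wide paddle, and the pin is at (298,261). Look-alikes are the green units at (278,187) and (411,175). The crop confirms my choice is the black plate on the white unit, about world (664,176). I go for the hook first, at scene (170,195).

```bash
python3 -m handwheel '[[[0.045,-0.062,0.01,0,0],[0.045,-0.062,0.01,0,0],[0.045,-0.062,0.01,0,0],[0.045,-0.062,0.01,0,0],[0.045,-0.062,0.01,0,0],[0.045,-0.062,0.01,0,0],[0.045,-0.062,0.01,0,0],[0.045,-0.062,0.01,0,0],[0.045,-0.062,0.01,0,0],[0.045,-0.062,0.01,0,0]]]' 110
```

```text
clock: 1.93
position: [440.6, 328.3, 289.8]
ee_rot: [[0.318, 0.0, -0.948], [0.948, 0.0, 0.318], [0.001, -1.0, -0.0]]
ft_force: [-0.5, 0.0, 0.5]
gripper_width: 85.6
```

```bash
python3 -m handwheel '[[[0.012,-0.072,0,0,0],[0.012,-0.072,0,0,0],[0.012,-0.072,0,0,0],[0.012,-0.072,0,0,0],[0.012,-0.072,0,0,0],[0.012,-0.072,0,0,0],[0.012,-0.072,0,0,0],[0.012,-0.072,0,0,0],[0.012,-0.072,0,0,0],[0,-0.05,0,0,0]]]'
python3 -m handwheel '[[[-0.015,-0.062,0,0.0075,0],[-0.015,-0.062,0,0.0075,0],[-0.015,-0.062,0,0.0075,0],[-0.015,-0.062,0,0.0075,0],[-0.01,-0.062,0,0.0075,0],[-0.01,-0.062,0,0.0075,0],[-0.01,-0.062,0,0.0075,0],[-0.01,-0.062,0,0.0075,0],[-0.01,-0.05,0,0.0075,0],[0,-0.015,0,0.0058,0]]]'
python3 - <<'E'
from h import *
im,d,c=snap('wrist','wr1'); 
for t in ['hook','hook_tip','mat']:
    for r in place_of('wrist',t)[:2]:
        P=w(c,r['centre']); print(t,round(r['confidence'],2),P.round(0),px(c,P))
K=np.array(c['K']);v,u=np.mgrid[:420,:560]
P=np.stack([(u-K[0,2])*d/K[0,0],(v-K[1,2])*d/K[1,1],d],-1)@np.array(c['attitude']).T+np.array(c['position'])
m=(d>0)&(P[...,2]>30)&(P[...,2]<60)&(P[...,0]>350)&(P[...,0]<560)&(abs(P[...,1]+306)<60)
Q=P[m];print(len(Q),Q.min(0),Q.max(0)); print(cv2.minAreaRect(Q[:,:2].astype(np.float32)),Q[:,2].mean())
E
```

```text
clock: 2.77
position: [494.3, -22.7, 289.6]
ee_rot: [[0.321, 0.001, -0.947], [0.947, -0.001, 0.321], [-0.001, -1.0, -0.001]]
ft_force: [-0.1, 0.2, 0.4]
gripper_width: 85.4
clock: 3.6
position: [436.8, -304.0, 289.6]
ee_rot: [[0.212, -0.0, -0.977], [0.977, -0.002, 0.212], [-0.002, -1.0, -0.0]]
ft_force: [0.5, -0.5, 0.8]
gripper_width: 85.7
hook 0.57 [ 450. -306.    1.] [277. 186.]
mat 0.96 [ 459. -307.   -5.] [278. 191.]
2335 [ 379.54890609 -335.86329041   37.8855157 ] [ 528.53676493 -279.75321827   58.98660369]
((454.03460693359375, -307.8578796386719), (27.787750244140625, 147.66041564941406), 78.4274673461914) 42.192876343107635
```

View pics/wr1.png

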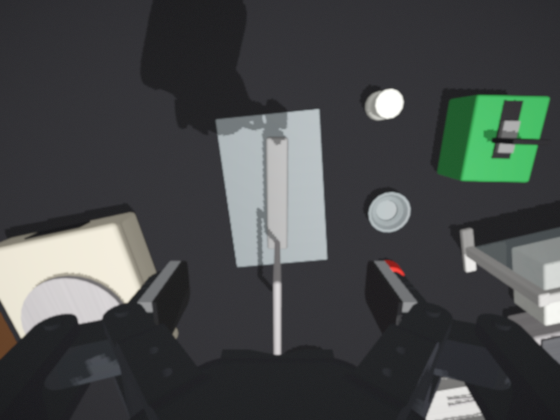

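```bash
python3 -m handwheel '[[[0.01,-0.003,0,0.005,0],[0.015,-0.003,0,0,0],[0,0,-0.05,0,0],[0,0,-0.07,0,0],[0,0,-0.07,0,0],[0,0,-0.07,0,0],[0,0,-0.07,0,0],[0,0,-0.07,0,0],[0,0,-0.07,0,0],[0,0,-0.04,0,0]]]'
python3 -m handwheel '[[[0,0,-0.02,0,0],[0,0,-0.015,0,0],[0,0,0,0,0],[0,0,0,0,0]]]'
```

```text
clock: 4.63
position: [451.4, -300.6, 30.9]
ee_rot: [[0.197, -0.002, -0.98], [0.98, 0.002, 0.197], [0.002, -1.0, 0.003]]
ft_force: [-0.1, -0.7, 0.8]
gripper_width: 85.4
clock: 4.97
position: [452.1, -302.7, 17.5]
ee_rot: [[0.199, 0.001, -0.98], [0.98, -0.0, 0.199], [-0.0, -1.0, -0.001]]
ft_force: [-0.3, 0.0, 0.4]
gripper_width: 85.5
```

```bash
python3 -m handwheel '[[[-0.004,-0.008,0,0,0],[0,0,0,0,0],[0,0,0,0,120],[0,0,0,0,200],[0,0,0,0,255],[0,0,0,0,255],[0,0,0,0,255],[0,0,0,0,255],[0,0,0,0,255],[0,0,0,0,255]]]' 110
python3 - <<'E'
from h import *
for i in range(4): s=bot.get_state(); print(s['clock'],s['position'].round(1),s['gripper_width'],s['ft_force'].round(1),s['moment'].round(2))
im,d,c=snap('wrist','wr2')
E
```

```text
clock: 5.8
position: [449.4, -306.7, 17.3]
ee_rot: [[0.2, 0.001, -0.98], [0.98, -0.0, 0.2], [-0.0, -1.0, -0.001]]
ft_force: [-0.8, 0.9, 6.1]
gripper_width: 26.8
5.8 [ 449.4 -306.7   17.3] 26.83587896385858 [-0.8  0.9  6.1] [ 0.09  0.19 -0.07]
5.8 [ 449.4 -306.7   17.3] 26.83587896385858 [-0.8  0.9  6.1] [ 0.09  0.19 -0.07]
5.8 [ 449.4 -306.7   17.3] 26.83587896385858 [-0.8  0.9  6.1] [ 0.09  0.19 -0.07]
5.8 [ 449.4 -306.7   17.3] 26.83587896385858 [-0.8  0.9  6.1] [ 0.09  0.19 -0.07]
```

View pics/wr2.png

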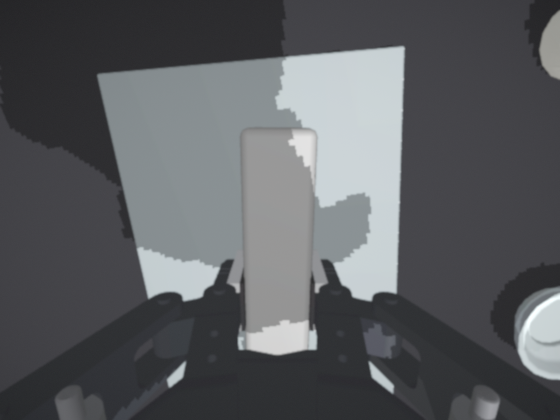

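```bash
python3 -m handwheel '[[[0,0,0.02,0,255],[0,0,0.04,0,255],[0,0,0.055,0,255],[0,0,0.055,0,255],[0,0,0.055,0,255],[0,0,0.045,0,255],[0,0,0.02,0,255],[0,0.02,0,0,255],[0.006,0.05,0,0,255],[0.006,0.05,0,0.01,255]]]' 110
python3 -m handwheel '[[[0.006,0.06,0,0.012,255],[0.006,0.06,0,0.012,255],[0.006,0.06,0,0.012,255],[0.006,0.06,0,0.012,255],[0.006,0.06,0,0.012,255],[0.006,0.06,0,0.012,255],[0.006,0.06,0,0.012,255],[0.006,0.06,0,0.012,255],[0.006,0.06,0,0.012,255],[0.006,0.06,0,0.012,255]]]'
```

```text
clock: 6.68
position: [454.1, -245.4, 160.5]
ee_rot: [[0.186, -0.002, -0.983], [0.983, 0.001, 0.186], [0.0, -1.0, 0.002]]
ft_force: [0.6, 0.5, -4.6]
gripper_width: 26.7
clock: 7.52
position: [483.5, 55.5, 160.2]
ee_rot: [[-0.005, -0.003, -1.0], [1.0, -0.0, -0.005], [-0.0, -1.0, 0.003]]
ft_force: [1.1, 0.3, -4.4]
gripper_width: 26.8
```

```bash
python3 -m handwheel '[[[0.006,0.06,0,0.012,255],[0.006,0.06,0,0.012,255],[0.004,0.05,0,0.004,255],[0,0.03,0,0,255],[0,0.01,0,0,255],[0,0,0,0,255],[0,0,0,0,255]]]'
python3 - <<'E'
from h import *
s=bot.get_state(); print(s['clock'],s['position'].round(1),s['gripper_width'],s['ft_force'].round(1),s['moment'].round(2), np.degrees(np.arctan2(s['ee_rot'][1,0],s['ee_rot'][0,0]))-90)
for n in ['scene','top']:
    im,d,c=snap(n,n+'2')
    for t in ['hook','hook_tip','paddle_back']:
        for r in place_of(n,t)[:3]:
            P=w(c,r['centre']); print(n,t,round(r['confidence'],2),P.round(0),px(c,P))
    K=np.array(c['K']);v,u=np.mgrid[:420,:560]
    P=np.stack([(u-K[0,2])*d/K[0,0],(v-K[1,2])*d/K[1,1],d],-1)@np.array(c['attitude']).T+np.array(c['position'])
    m=(d>0)&(P[...,2]>170)&(P[...,2]<320)&(P[...,0]>560)&(P[...,0]<720)&(abs(P[...,1]-172)<40)
    Q=P[m];print(len(Q),Q.min(0),Q.max(0),np.percentile(Q,[50],axis=0)); H=Q[Q[:,2]>270]; ct,e,_=cv2.PCACompute2(H[:,:2].astype(np.float32),None);print(ct,np.degrees(np.arctan2(e[0,1],e[0,0])),H[:,2].mean())
E
python3 -c "
import cv2
a=cv2.imread('pics/scene2.png')[120:370,180:430];b=cv2.imread('pics/top2.png')[60:260,150:350]
import numpy as np
cv2.imwrite('pics/c2.png',np.hstack([cv2.resize(a,(400,400)),cv2.resize(b,(400,400))]))"
```

```text
clock: 8.1
position: [492.2, 157.6, 160.8]
ee_rot: [[-0.047, -0.002, -0.999], [0.999, -0.001, -0.047], [-0.001, -1.0, 0.002]]
ft_force: [-0.4, -1.6, -4.5]
gripper_width: 27.0
8.1 [492.2 157.6 160.8] 27.00403986988821 [-0.4 -1.6 -4.5] [0.04 0.09 0.05] 2.7154294188773065
scene hook 0.58 [491. 159. 147.] [353. 194.]
scene hook_tip 0.67 [674. 164. 190.] [349. 247.]
scene hook_tip 0.2 [ 619. -173.    2.] [201. 257.]
scene paddle_back 0.79 [664. 177.  85.] [351. 275.]
scene paddle_back 0.57 [441. -33.  83.] [274. 187.]
scene paddle_back 0.5 [320. 299.  84.] [414. 170.]
463 [560.22141272 147.0206631  170.08136796] [677.13348021 174.71524074 303.66202028] [[633.98529029 163.09694913 274.08280627]]
[[630.4029  163.38103]] 2.524213 296.71253533103726
top hook_tip 0.55 [675. 164. 196.] [231. 124.]
top paddle_back 0.54 [ 624. -170.    2.] [350. 169.]
top paddle_back 0.41 [441. -28.  86.] [302. 224.]
64 [643.69546513 158.24315675 211.4544222 ] [674.43222979 166.54522504 305.62861582] [[665.30459804 161.41276837 301.0382535 ]]
[[660.226   162.29907]] 0.62516713 300.87968627759324
```

View pics/c2.png

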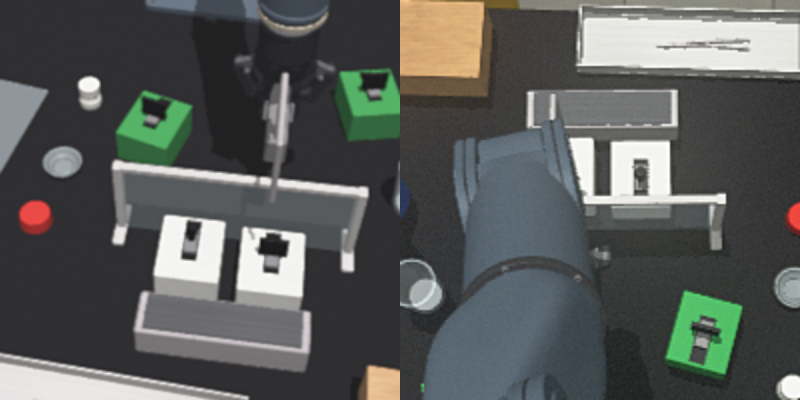

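```bash
python3 -m handwheel '[[[0.006,0.011,0,0,255],[0.006,0.011,0,0,255],[0,0,0,0,255],[0,0,0,0,255],[0,0,-0.02,0,255],[0,0,-0.03,0,255],[0,0,-0.02,0,255],[0,0,0,0,255],[0,0,0,0,255],[0,0,0,0,255]]]'
python3 - <<'E'
from h import *
s=bot.get_state(); print(s['clock'],s['position'].round(1),s['gripper_width'],s['ft_force'].round(1),s['moment'].round(2))
im,d,c=snap('scene','scene3')
for t in ['hook_tip']:
        for r in place_of('scene',t)[:3]:
            P=w(c,r['centre']); print(t,round(r['confidence'],2),P.round(0),px(c,P))
cv2.imwrite('pics/c3.png',cv2.resize(im[160:320,270:430,::-1],(640,640),interpolation=cv2.INTER_CUBIC))
E
```

```text
clock: 9.33
position: [499.4, 169.3, 126.9]
ee_rot: [[-0.047, 0.0, -0.999], [0.999, -0.0, -0.047], [-0.0, -1.0, -0.0]]
ft_force: [0.5, 0.5, -4.4]
gripper_width: 27.0
9.3333 [499.4 169.3 126.9] 27.035669723110406 [ 0.5  0.5 -4.4] [-0.    0.05 -0.03]
hook_tip 0.67 [678. 175. 157.] [353. 260.]
```

View pics/c3.png

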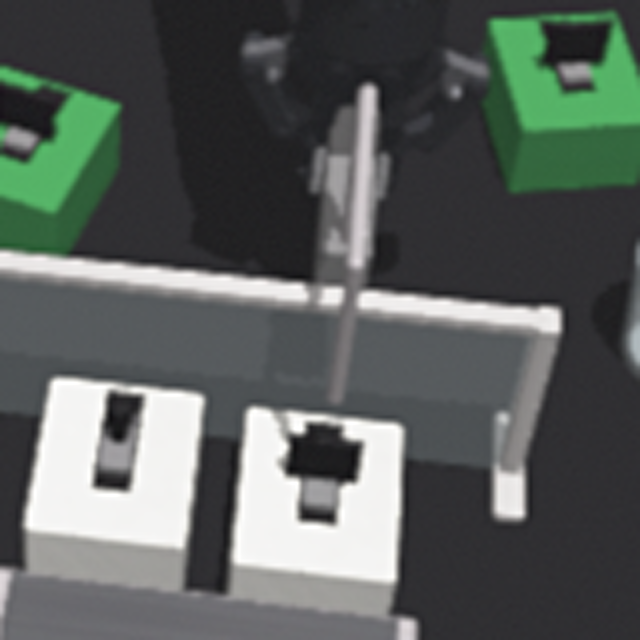

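The hook hangs over the rail, its tip about (678,176), in line with the paddle and some 14 mm behind it. I lower it.

```bash
python3 -m handwheel '[[[0,0,-0.025,0,255],[0,0,-0.025,0,255],[0,0,-0.025,0,255],[0,0,-0.025,0,255],[0,0,-0.025,0,255],[0,0,-0.025,0,255],[0,0,0,0,255],[0,0,0,0,255]]]'
python3 - <<'E'
from h import *
s=bot.get_state(); print(s['clock'],s['position'].round(1),s['gripper_width'],s['ft_force'].round(1),s['moment'].round(2))
im,d,c=snap('scene','scene4')
for t in ['hook_tip','paddle_back']:
        for r in place_of('scene',t)[:3]:
            P=w(c,r['centre']); print(t,round(r['confidence'],2),P.round(0),px(c,P))
cv2.imwrite('pics/c4.png',cv2.resize(im[200:320,290:410,::-1],(600,600),interpolation=cv2.INTER_CUBIC))
E
```

```text
clock: 10.1
position: [499.3, 169.4, 51.9]
ee_rot: [[-0.047, -0.0, -0.999], [0.999, -0.0, -0.047], [-0.0, -1.0, 0.0]]
ft_force: [0.1, -0.2, -4.3]
gripper_width: 26.4
10.1 [499.3 169.4  51.9] 26.354458858162335 [ 0.1 -0.2 -4.3] [0.  0.1 0. ]
hook_tip 0.61 [676. 173.  84.] [349. 280.]
paddle_back 0.71 [443. -34.  80.] [274. 189.]
paddle_back 0.65 [317. 298.  86.] [414. 169.]
paddle_back 0.58 [664. 177.  84.] [351. 275.]
```

View pics/c4.png

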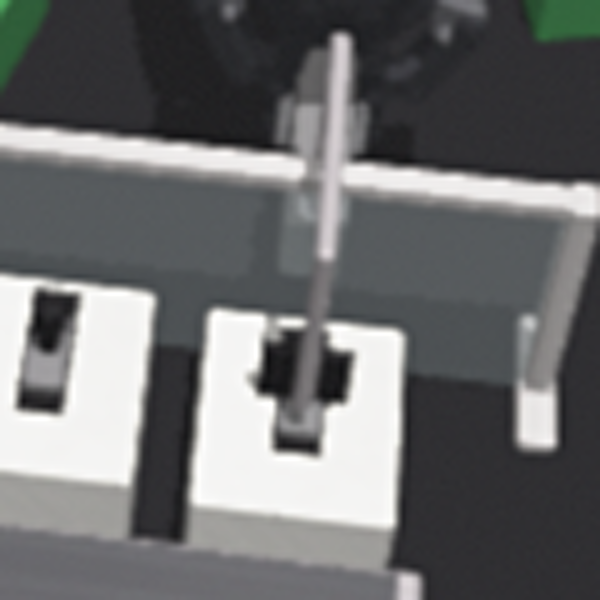

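```bash
python3 -m handwheel '[[[-0.004,0,0,0,255],[-0.004,0,0,0,255],[-0.004,-0.001,0,0,255],[-0.004,0,0,0,255],[-0.004,0,0,0,255],[-0.004,0,0,0,255],[-0.004,-0.001,0,0,255],[0,0,0,0,255]]]'
python3 -m handwheel '[[[-0.004,0,0,0,255],[-0.004,0,0,0,255],[-0.004,0,0,0,255],[0,0,0,0,255]]]'
python3 -m handwheel '[[[-0.004,-0.001,0,0,255],[-0.004,0,0,0,255],[-0.004,0,0,0,255],[0,0,0,0,255]]]'
```

```text
clock: 10.92
position: [485.5, 168.6, 51.9]
ee_rot: [[-0.048, 0.001, -0.999], [0.999, 0.0, -0.048], [0.0, -1.0, -0.001]]
ft_force: [2.6, 0.7, -4.7]
gripper_width: 26.6
clock: 11.25
position: [478.9, 168.4, 51.8]
ee_rot: [[-0.047, -0.0, -0.999], [0.999, -0.0, -0.047], [-0.0, -1.0, 0.0]]
ft_force: [1.9, 0.2, -3.4]
gripper_width: 26.9
clock: 11.58
position: [472.7, 168.0, 51.8]
ee_rot: [[-0.048, -0.0, -0.999], [0.999, -0.0, -0.048], [-0.0, -1.0, 0.0]]
ft_force: [2.3, 0.4, -3.4]
gripper_width: 26.5
```

```bash
python3 -m handwheel '[[[-0.003,0,0,0,255],[-0.003,0,0,0,255],[0,0,0,0,255]]]'
python3 -m handwheel '[[[-0.003,-0.0005,0,0,255],[-0.003,0,0,0,255],[0,0,0,0,255]]]'
python3 -m handwheel '[[[-0.002,0,0,0,255],[-0.002,0,0,0,255],[0,0,0,0,255]]]'
```

```text
clock: 11.83
position: [469.9, 167.9, 51.8]
ee_rot: [[-0.047, -0.0, -0.999], [0.999, -0.0, -0.047], [-0.0, -1.0, 0.0]]
ft_force: [2.2, 0.6, -4.5]
gripper_width: 26.8
clock: 12.08
position: [466.9, 167.7, 51.8]
ee_rot: [[-0.047, -0.0, -0.999], [0.999, -0.0, -0.047], [-0.0, -1.0, 0.0]]
ft_force: [2.1, 0.9, -3.4]
gripper_width: 26.5
clock: 12.33
position: [465.0, 167.6, 51.8]
ee_rot: [[-0.047, -0.0, -0.999], [0.999, -0.0, -0.047], [-0.0, -1.0, 0.0]]
ft_force: [1.9, 0.2, -4.3]
gripper_width: 27.0
```

```bash
python3 -m handwheel '[[[-0.002,0,0,0,255],[0,0,0,0,255]]]' | grep -E 'pos|ft'
python3 -m handwheel '[[[-0.002,0,0,0,255],[0,0,0,0,255]]]' | grep -E 'pos|ft'
python3 -m handwheel '[[[-0.002,0,0,0,255],[0,0,0,0,255]]]' | grep -E 'pos|ft'
python3 -m handwheel '[[[-0.002,0,0,0,255],[0,0,0,0,255]]]' | grep -E 'pos|ft'
```

```text
position: [464.1, 167.7, 51.8]
ft_force: [2.9, 1.2, -3.4]
position: [463.6, 167.7, 51.9]
ft_force: [4.2, -0.1, -3.6]
position: [462.6, 167.7, 51.9]
ft_force: [5.1, 0.5, -3.3]
position: [461.5, 167.7, 51.8]
ft_force: [5.1, 0.1, -2.9]
```

```bash
for i in 1; do :; done
python3 -m handwheel '[[[-0.002,0,0,0,255],[0,0,0,0,255]]]' | grep -E 'pos|ft'
python3 -m handwheel '[[[-0.002,0,0,0,255],[0,0,0,0,255]]]' | grep -E 'pos|ft'
```

```text
position: [460.4, 167.7, 51.9]
ft_force: [4.0, 0.2, -4.0]
position: [459.4, 167.6, 51.8]
ft_force: [4.4, 1.1, -4.5]
```

```bash
python3 -m handwheel '[[[-0.002,0,0,0,255],[0,0,0,0,255]]]' | grep -E 'pos|ft'
python3 -m handwheel '[[[-0.002,0,0,0,255],[0,0,0,0,255]]]' | grep -E 'pos|ft'
```

```text
position: [458.3, 167.6, 51.8]
ft_force: [4.8, 0.3, -3.4]
position: [457.3, 167.6, 51.8]
ft_force: [5.1, -0.8, -2.9]
```

```bash
python3 -m handwheel '[[[-0.002,0,0,0,255],[0,0,0,0,255]]]' | grep -E 'pos|ft'
python3 -m handwheel '[[[-0.002,0,0,0,255],[0,0,0,0,255]]]' | grep -E 'pos|ft'
```

```text
position: [456.3, 167.6, 51.8]
ft_force: [4.7, 0.3, -2.9]
position: [455.9, 167.7, 51.9]
ft_force: [6.4, -0.3, -4.5]
```

```bash
python3 -m handwheel '[[[-0.002,0,0,0,255],[0,0,0,0,255]]]' | grep -E 'pos|ft'
python3 -m handwheel '[[[-0.002,0,0,0,255],[0,0,0,0,255]]]' | grep -E 'pos|ft'
```

```text
position: [455.7, 167.8, 52.0]
ft_force: [8.3, 0.1, -5.5]
position: [455.5, 167.9, 52.2]
ft_force: [11.4, -0.4, -5.2]
```

It has come up solid: the force rises while the position stays put. I hold here.

```bash
python3 -m handwheel '[[[0,0,0,0,255],[0,0,0,0,255]]]' | grep -E 'clo|pos|ft'
python3 -m handwheel '[[[0,0,0,0,255],[0,0,0,0,255],[0,0,0,0,255]]]' | grep -E 'clo|pos|ft'
python3 -m handwheel '[[[0,0,0,0,255],[0,0,0,0,255],[0,0,0,0,255],[0,0,0,0,255]]]' | grep -E 'clo|pos|ft'
python3 -m handwheel '[[[0,0,0,0,255],[0,0,0,0,255],[0,0,0,0,255],[0,0,0,0,255]]]' | grep -E 'clo|pos|ft'
```

```text
clock: 14.5
position: [455.5, 167.9, 52.2]
ft_force: [11.2, -0.7, -5.3]
clock: 14.75
position: [455.5, 167.9, 52.2]
ft_force: [11.6, -0.3, -5.8]
clock: 15.08
position: [455.5, 167.9, 52.2]
ft_force: [10.8, 0.6, -5.4]
clock: 15.42
position: [455.5, 167.8, 52.1]
ft_force: [11.4, 0.8, -5.8]
```

```bash
python3 - <<'E'
from h import *
F=[]
for i in range(6):
    im,d,c=snap('scene','scene5'); F.append(bot.get_state()['ft_force'])
print(np.mean(F,0),bot.get_state()['clock'])
cv2.imwrite('pics/c5.png',cv2.resize(im[200:320,290:410,::-1],(600,600),interpolation=cv2.INTER_CUBIC))
E
```

```text
[11.69719263 -0.08817287 -5.47320691] 15.7167
```

View pics/c5.png

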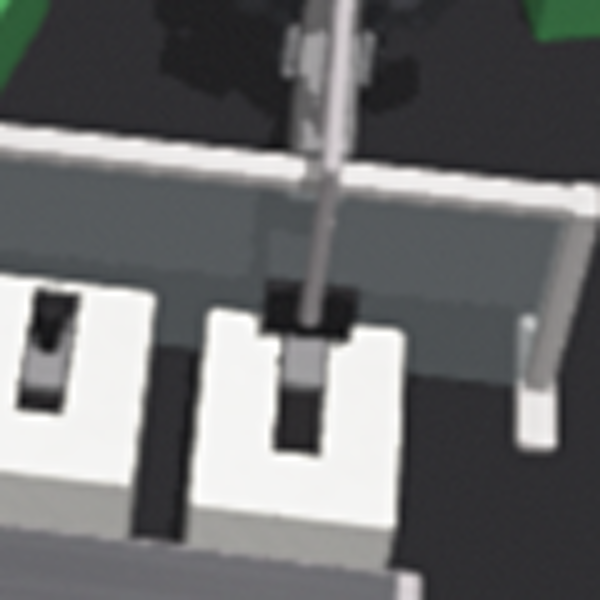

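```bash
python3 -m handwheel '[[[0.004,0,0,0,255],[0.006,0,0,0,255],[0.01,0.001,0,0,255],[0.01,0,0,0,255],[0,0,0,0,255],[0,0,0,0,255]]]' | grep -E 'clo|pos|ft'
python3 -m handwheel '[[[0,0,0.025,0,255],[0,0,0.04,0,255],[0,0,0.04,0,255],[0,0,0.04,0,255],[0,0,0.04,0,255],[0,0,0.025,0,255],[0,0,0,0,255],[0,0,0,0,255]]]' | grep -E 'clo|pos|ft'
python3 - <<'E'
from h import *
im,d,c=snap('scene','scene6')
cv2.imwrite('pics/c6.png',cv2.resize(im[160:320,270:430,::-1],(600,600),interpolation=cv2.INTER_CUBIC))
E
```

```text
clock: 16.22
position: [468.1, 168.0, 51.6]
ft_force: [-0.3, 0.2, -4.4]
clock: 16.88
position: [467.9, 168.3, 156.8]
ft_force: [-0.4, -0.9, -4.4]
```

View pics/c6.png

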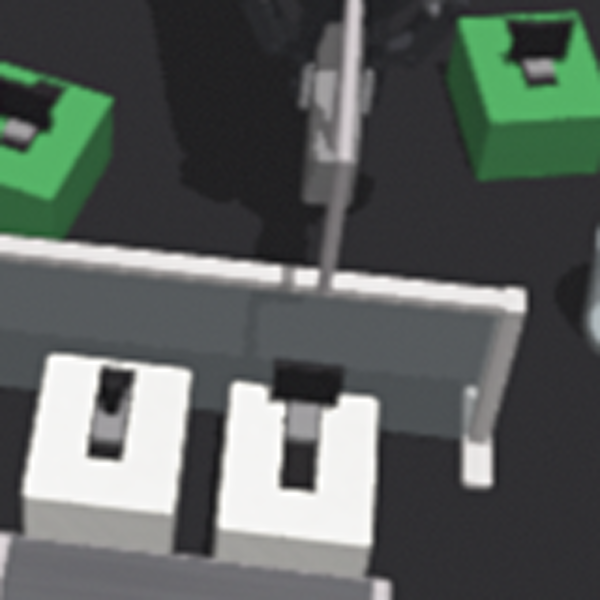

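```bash
python3 -m handwheel '[[[0,-0.02,0,0,255],[0,-0.04,0,0,255],[0,-0.06,0,-0.012,255],[0,-0.06,0,-0.012,255],[0,-0.06,0,-0.012,255],[0,-0.06,0,-0.012,255],[0,-0.06,0,-0.012,255],[0,-0.06,0,-0.012,255],[0,-0.06,0,-0.012,255],[0,-0.06,0,-0.012,255]]]' | grep -E 'clo|pos|ft'
python3 -m handwheel '[[[0,-0.06,0,-0.012,255],[0,-0.06,0,-0.012,255],[0,-0.06,0,-0.012,255],[0,-0.06,0,-0.012,255],[-0.004,-0.06,0,-0.012,255],[-0.004,-0.06,0,0,255],[-0.004,-0.05,0,0,255],[-0.004,-0.03,0,0,255],[-0.004,-0.02,0,0,255],[0,0,0,0,255]]]'
```

```text
clock: 17.77
position: [466.9, -103.9, 155.7]
ft_force: [0.5, 1.2, -4.7]
clock: 18.6
position: [456.2, -334.4, 155.7]
ee_rot: [[0.2, -0.002, -0.98], [0.98, -0.0, 0.2], [-0.001, -1.0, 0.002]]
ft_force: [-0.3, -0.0, -4.2]
gripper_width: 26.5
```

```bash
python3 -m handwheel '[[[0.002,0.02,0,0,255],[0.002,0.024,0,0,255],[0,0,-0.03,0,255],[0,0,-0.05,0,255],[0,0,-0.06,0,255],[0,0,-0.06,0,255],[0,0,-0.04,0,255],[0,0,-0.02,0,255],[0,0,0,0,255],[0,0,0,0,255]]]'
python3 - <<'E'
from h import *
im,d,c=snap('scene','scene7')
for t in ['hook','hook_tip','mat']:
        for r in place_of('scene',t)[:2]:
            P=w(c,r['centre']); print(t,round(r['confidence'],2),P.round(0),px(c,P))
cv2.imwrite('pics/c7.png',cv2.resize(im[120:280,70:270,::-1],(800,640),interpolation=cv2.INTER_CUBIC)[:600])
E
```

```text
clock: 19.43
position: [460.7, -308.6, 27.1]
ee_rot: [[0.195, -0.0, -0.981], [0.981, 0.001, 0.195], [0.001, -1.0, 0.0]]
ft_force: [-0.5, -0.1, -3.2]
gripper_width: 26.9
hook 0.78 [ 460. -307.   15.] [169. 197.]
hook_tip 0.6 [ 636. -346.   58.] [124. 237.]
mat 0.84 [ 459. -315.   -3.] [167. 201.]
```

View pics/c7.png

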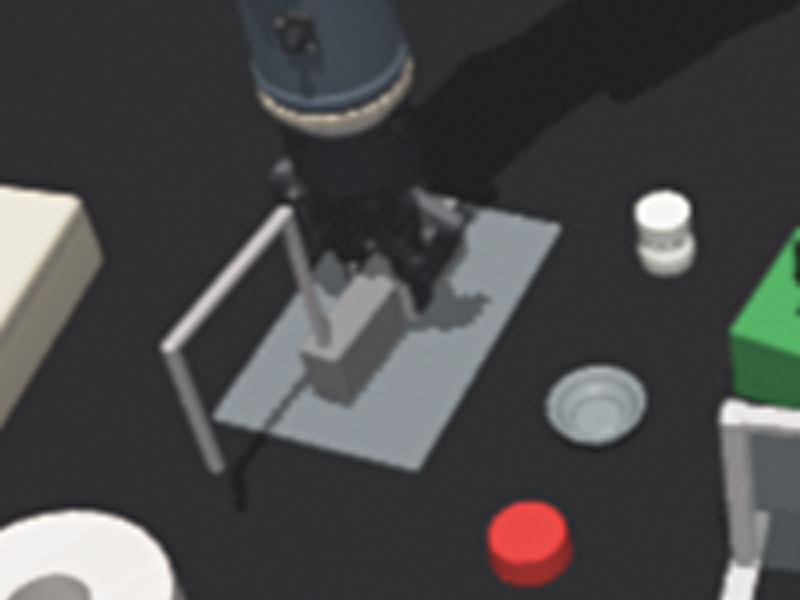

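```bash
python3 -m handwheel '[[[0,-0.008,-0.006,0,255],[0,0,-0.006,0,255],[0,0,-0.004,0,255],[0,0,-0.002,0,255],[0,0,0,0,255],[0,0,0,0,255]]]' | grep -E 'pos|ft|clo'
python3 -m handwheel '[[[0,0,-0.002,0,255],[0,0,0,0,255]]]' | grep -E 'pos|ft|clo'
```

```text
clock: 20.13
position: [460.2, -313.8, 17.6]
ft_force: [-0.9, -0.5, -4.2]
clock: 20.3
position: [460.3, -313.8, 17.3]
ft_force: [-1.4, 0.6, 2.4]
```

```bash
python3 -m handwheel '[[[0,0,0,0,160],[0,0,0,0,140],[0,0,0,0,120],[0,0,0,0,80],[0,0,0,0,40],[0,0,0,0,0],[0,0,0,0,0],[0,0,0,0,0],[0,0,0,0,0]]]' | grep -E 'pos|ft|clo|wid'
python3 - <<'E'
from h import *
im,d,c=snap('wrist','wr3')
E
```

```text
clock: 21.05
position: [460.3, -313.8, 16.8]
ft_force: [0.1, -0.0, -0.4]
gripper_width: 85.0
```

View pics/wr3.png

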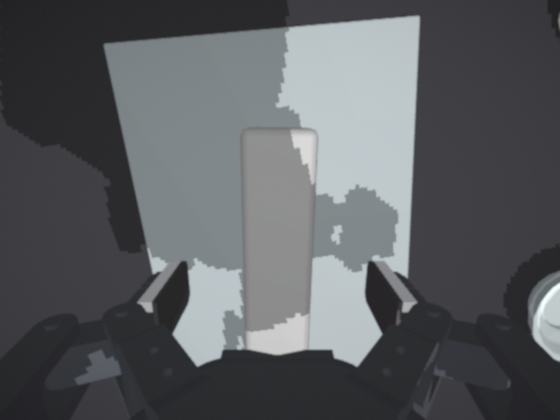

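Both fingers are open and clear of the handle, at (165,300) and (390,300). I raise straight up.

```bash
python3 -m handwheel '[[[0,0,0.02,0,0],[0,0,0.04,0,0],[0,0,0.06,0,0],[0,0,0.07,0,0],[0,0,0.07,0,0],[0,0,0.07,0,0],[0,0,0.07,0,0],[0,0,0.07,0,0],[0,0,0.03,0,0],[0,0,0,0,0]]]' | grep -E 'pos|ft|clo|wid'
python3 - <<'E'
from h import *
for n in ['scene','top','wrist']:
    im,d,c=snap(n,n+'9')
    for t in ['hook','hook_tip','mat','paddle_back','pin_top','dish','cap','beaker','pot']:
        for r in place_of(n,t)[:2]:
            if r['confidence']>.4: P=w(c,r['centre']); print(n,t,round(r['confidence'],2),P.round(0))
    K=np.array(c['K']);v,u=np.mgrid[:420,:560]
    P=np.stack([(u-K[0,2])*d/K[0,0],(v-K[1,2])*d/K[1,1],d],-1)@np.array(c['attitude']).T+np.array(c['position'])
    m=(d>0)&(P[...,2]>30)&(P[...,2]<55)&(P[...,0]>350)&(P[...,0]<528)&(abs(P[...,1]+310)<60); Q=P[m]
    A=np.c_[Q[:,:2]-Q[:,:2].mean(0),np.ones(len(Q))]; s=np.linalg.lstsq(A,Q[:,2],rcond=None)[0]
    print(n,'handle top',len(Q),s.round(3),cv2.minAreaRect(Q[:,:2].astype(np.float32)))
E
```

```text
clock: 21.93
position: [461.3, -315.0, 271.7]
ft_force: [1.0, -0.4, 0.2]
gripper_width: 85.7
scene hook 0.88 [ 460. -314.    2.]
scene hook 0.47 [632. 177.  86.]
scene hook_tip 0.89 [ 632. -354.   49.]
scene mat 0.71 [ 458. -312.   -3.]
scene paddle_back 0.79 [630. 180.  83.]
scene paddle_back 0.7 [320. 299.  86.]
scene pin_top 0.62 [657.  59.  98.]
scene dish 0.75 [ 516. -159.    3.]
scene pot 0.58 [ 368. -151.    0.]
scene handle top 542 [-4.2000e-02 -2.1000e-01  4.2407e+01] ((459.1841125488281, -312.40423583984375), (30.24167823791504, 141.3141632080078), 78.0482406616211)
top hook 0.81 [ 459. -315.    4.]
top hook_tip 0.81 [ 636. -352.   49.]
top mat 0.55 [ 460. -313.   -4.]
top paddle_back 0.62 [443. -31.  84.]
top paddle_back 0.45 [630. 179.  84.]
top pin_top 0.6 [ 461. -316.    6.]
top pin_top 0.5 [601. 120.  -1.]
top dish 0.88 [ 514. -159.    2.]
top dish 0.62 [600. 118.   3.]
top cap 0.79 [ 624. -171.    0.]
top beaker 0.86 [496. 371.   2.]
top pot 0.5 [ 372. -153.   -1.]
top handle top 516 [-1.9000e-02 -1.0600e-01  4.3842e+01] ((457.2651062011719, -313.2976379394531), (29.277936935424805, 136.1979217529297), 78.10560607910156)
wrist hook 0.76 [ 459. -313.    4.]
wrist mat 0.89 [ 462. -309.   -4.]
wrist paddle_back 0.84 [444. -28.  84.]
wrist dish 0.77 [ 515. -159.   -5.]
wrist cap 0.71 [ 628. -171.   -2.]
wrist pot 0.71 [ 372. -148.   -1.]
wrist handle top 2543 [ 1.0000e-03 -9.0000e-03  4.2317e+01] ((461.0216064453125, -313.705810546875), (26.962202072143555, 141.23336791992188), 78.1349868774414)
```

View pics/scene9.png

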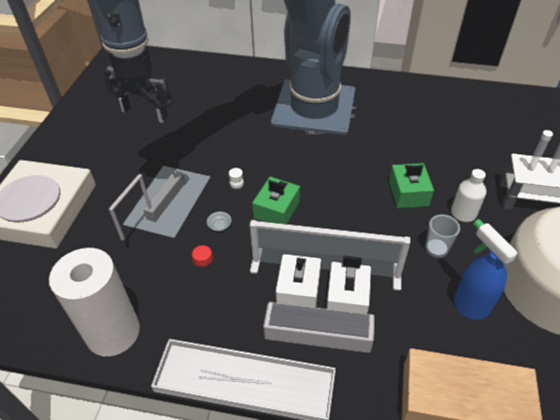

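The hook stands upright at (165,195) on the mat, the paddle at (351,265) has stayed drawn, and the pin and the bystanders are where they were.

```bash
python3 -c "
from station import bot
print(bot.get_state()['clock']); print(bot.job_done())"
```

```text
23.4333
the job is handed in; nothing more can be done
None
```

I took the hook by its handle, reached over the guard and drew the paddle in about 34 mm: through the switch travel, then about 8 mm of slack, until it came up solid. I held it there for more than a second with the measured force steady at 10.8–11.7 N, then stood the hook back on its mat, let go and handed the job in at 23.4 s.

**What the last checks showed**
- **Paddle:** it stayed drawn, its far face seen at x = 630 mm against 664 mm at the start. I judged the switch fully home from that travel and from the step in force, as its value cannot be read.
- **Hook:** it stands at about (460, -314) mm, within 5 mm of the mat's centre. The close wrist view gave no measurable tilt. The scene and top cameras' rough fits of the handle's top disagreed, showing slopes of 0.21 and 0.11, which I put down to points from the handle's sides.
- **Gripper:** it is open and well clear, with no force on it beyond noise.
- **Pin lever and bystanders:** the dish, cap, beaker and pot came out within about 5 mm of where they were found at the start, or looked unmoved. The pin's position was off by about 5 mm in y, beyond its 2 mm limit. In the picture it looked untouched, and the hook never came near it, so I take that as the detector's error. The spray and soap bottles I checked only by eye.
- **Guard:** I saw no sign of contact with it. Its load cannot be measured directly.

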